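Hang the wet squeegee up to drip dry

TASK

Hang the wet squeegee up to drip dry: slide the drip tray fully home under the rack and hang the squeegee by its eye on the rack's free hook, so that it hangs still with its blade down. Leave the bath brush on its own hook and do not disturb the things standing around.

Things in the scene. Friction and masses are not known exactly. Their poses are not given: they have to be found in the camera images.
- squeegee: wet shower squeegee lying flat, 184 mm long, about 0.17 kg. Origin under mid-handle (z=0: underside); x runs from blade to hanging eye, z up. Teal handle 22 mm wide (y), 20 thick, x -55 to +55 mm; chrome cross head 150 wide (y), 20 thick, x -77 to -55, with a black rubber blade, 5 thick, to x -95. Centre of mass near x = -28 mm
- squeegee_eye (a point): centre of the squeegee's hanging eye, at (71, 0, 10) mm in its frame: a closed ring of 6 mm chrome wire, hole 26 mm, outer diameter 38 mm, lying in the squeegee's xy plane (the hole's axis is the squeegee's z); same axes as the squeegee
- squeegee_grip (a point): a good place to hold the squeegee, mid-thickness of the handle, at (-15, 0, 10) mm in its frame: 22 mm across (y), 86 mm from the eye's centre; same axes as the squeegee
- rack: chrome drying rack, immovable: ladder frame 348 mm wide (y), 269 high, uprights at y = +-165 mm, four 10 mm rungs along y at x = 0, z = 60, 125, 190, 260; feet from x = -95 to +90. Origin on the counter under mid-frame; z up, y left; the two hooks stick out of the top rung to its -x (roughly towards the robot) at y = +85 and -85, z = 260
- hook_left (a point): bend of the hook at (-45, 85, 260) mm in the rack's frame; rack's axes. The hook is a 9 mm round bar: a level shank 45 mm long from the top rung out (-x) to this bend, then a prong 35 mm long, on outwards and up at 50 degrees above level, with a 12 mm ball end at (-22, 0, +27) mm from the bend. The brush hangs on one of the hooks; the other is free
- hook_right (a point): bend of the hook at (-45, -85, 260) mm in the rack's frame; same shape and axes as hook_left
- drip_tray (a joint): grey drip tray under the rack, 0.35 kg, sliding level along the rack's x: 0 m fully in (against a stop), 0.10 m pulled fully out towards the rack's -x; it stays where it is left (about 1.5 N of friction)
- tray_front (a point): middle of the front edge of the tray's chrome finger pull: a bar 90 mm wide (y), 12 mm deep, 24 to 32 mm above the counter, on the tray's flat front (312 mm wide, 2 to 32 mm above the counter), whose face is 12 mm behind this point. 28 mm above the counter; at x = -102 mm in the rack's frame when fully in; moves with the tray; rack's axes
- brush_eye (a point): centre of the eye of the bath brush that hangs on one of the two hooks, a ring like the squeegee's, about 15 mm from that hook's bend towards the rung. The brush is pale wood with white bristles, reaches 186 mm below this point, is at most 56 mm wide and 24 mm deep towards the robot; to be left hanging there
- soap_bottle: green soap bottle, 56 mm across, 150 mm tall, standing; origin under its middle; bystander
- tumbler: white ceramic tumbler, 68 mm across, 95 mm tall, standing; origin under its middle; bystander
- soap_dish: blue soap dish 110 x 70 mm with a cream bar of soap, 34 mm high; origin under its middle; bystander

How it is judged:
At the end, for the whole second after the job is handed in: Squeegee at rest, hung by its eye on the hook free at the start (eye centre within 16 mm sideways of the shank, at most 28 mm below it, between top rung and 11 mm beyond the bend), eye up, handle within 26 degrees of upright; brush still hung on the other hook; tray in to within 8 mm (((x of squeegee_eye in the frame of rack between -0.056 and -0.004 m and y of squeegee_eye in the frame of rack between 0.069 and 0.101 m and z of squeegee_eye in the frame of rack between 0.232 and 0.266 m and x of brush_eye in the frame of rack between -0.056 and -0.004 m and y of brush_eye in the frame of rack between -0.101 and -0.069 m and z of brush_eye in the frame of rack between 0.232 and 0.266 m) or (x of squeegee_eye in the frame of rack between -0.056 and -0.004 m and y of squeegee_eye in the frame of rack between -0.101 and -0.069 m and z of squeegee_eye in the frame of rack between 0.232 and 0.266 m and x of brush_eye in the frame of rack between -0.056 and -0.004 m and y of brush_eye in the frame of rack between 0.069 and 0.101 m and z of brush_eye in the frame of rack between 0.232 and 0.266 m)) and angle between squeegee's own x axis and vertical below 0.45 rad and linear speed of squeegee below 0.06 m/s and angular speed of squeegee below 0.8 rad/s and value of joint drip_tray below 0.008 m); the robot touches nothing.
It fails at once if the bath brush is knocked off its hook or pushed more than 40 mm along or off it (distance of brush_eye from where it was at the start of the episode above 0.04 m or height (world z) of brush_eye below 0.22 m).
It fails at once if the soap bottle, the tumbler or the soap dish is pushed more than 40 mm away or tipped over (distance of any of soap_bottle, tumbler, soap_dish from where it was at the start of the episode above 0.04 m or angle between any of soap_bottle, tumbler, soap_dish's own z axis and vertical above 0.5 rad).
It also fails if it takes over 64 s, if anything falls off the work surface, if the arm or the gripper's body presses on something with over 40 N, if the wrist force passes 120 N, or if a joint passes its speed limit or range.

ROBOT

A 7-joint arm with a two-finger parallel gripper is mounted at the origin on the work surface. World frame = base frame: x ahead of the robot, y to its left, z up, the work surface at z = 0. Lengths are in m, angles in rad, forces in N, time in s.
With the tool pointing down it reaches from about 0.4 to 0.875 m from the base axis. Payload 19.3 kg.
Tool frame: the origin (TCP) lies midway between the tips of the shut fingers; the grasp point (between the pads) lies 19 mm behind it (bot.pinch_z is the distance from the TCP to the grasp point, in m); z points along the fingers, y is the direction in which the jaws open and shut (so a half turn about z gives the same grasp; the last joint's range is limited). The gripper opens to 85 mm and grips with 20 to 120 N. Pads are 22 mm wide; open, the fingers measure 114 mm over their backs; the gripper's body (76 mm by 85 mm) begins 54 mm behind the grasp point. The pads swing forward as they close: fully open they stand 13 mm farther back than shut.
Start: joints at [-1.191, 0.521, -0.036, 1.599, 0.021, 1.021, -0.113], TCP at [0.272, 0.563, 0.231] pointing down, gripper open.
Joint ranges: [-2.91, 2.91], [-0.3, 2.13], [-1.5, 1.42], [0.17, 2.43], [-1.26, 4.41], [0.16, 1.93], [-2.52, 2.52]. Speed limits (rad/s): [1.89, 1.89, 2.39, 2.39, 3.01, 3.01, 3.01].

INTERFACE

Orientations are given as [roll, pitch, yaw] about the fixed x, y, z axes, in that order (R = Rz(yaw) Ry(pitch) Rx(roll)).
In Python, from workcell import bot gives the robot as it stands. The module is installed in compiled form; this text tells all that it offers.
- The arm moves only by the tool move_arm, never from a script. Its argument "moves" is text: rows parted by semicolons, each of 4 numbers parted by spaces: the shift along the tool's x, y, z in mm, then the turn about the tool's z in rad. In form: dx dy dz yaw; .... A call has exactly 10 rows; each row is the pose to reach, as a shift and turn from the pose commanded when the call began, along the tool's axes at that moment; what a row does not reach only later rows make up. A row lasts 1/12 s, in which the tool goes at most 41.7 mm and 7.16 degrees, less where a joint would pass 70% of its speed; a pose out of reach is approached as far as the arm can. A call with a gripper value outside its range is refused whole. "grip" is the opening, from 0 (shut) to 1 (fully open), set as the call begins (left out, the last holds). The fingers move at their own pace and stop on an object; "grip_force" is the grip in N (left out, the last holds). Time passes only in rows, so rows that repeat a pose let the fingers close, or fill a call up. It gives the time, the measured TCP pose, the force and the opening at its end, in the units of the state.
- bot.observe(): the state, without advancing time (a new reading comes with each control period).
- bot.grab_frame(name): name is "side" or "top" or "wrist"; returns a dict with "frame" (400x640x3 uint8, red, green, blue), "z_map" (400x640 float32, m along the optical axis (not along the pixel's ray), 0 where there is no reading), "K" (3x3 intrinsics, pixels), "dist" ([k1, k2, p1, p2, k3] as OpenCV has them; the pictures are not rectified), "eye" and "attitude" of the camera in the world. Camera axes: x right, y up, looking along -z (the intrinsics and any distortion apply to the point x, -y, -z); pixel columns grow to the right and rows downward; lengths in m; the calibration is good to about 2 mm. A picture is of the moment at which its call begins.
- bot.job_done(): hands the job in, once; it reports no verdict.
Trained networks look in a picture, given as the dict that the camera call returned (one of the last four; its "shot" number tells which), for a name from the list of things; names that differ only in an ending like _2 or _b are one class to them, and where a whole thing is asked for, a point or a joint stands for the part that bears it (a point fixed in the world has none). Each returns a list of dicts, best first, with "conf" (0 to 1); they miss things now and then, are a little off and sometimes report something else, mostly with a low value. They report only what shows in the picture. A call takes as long as a camera call.
- bot.search_frame(picture, label): "at" ([column, row] in pixels, amid what is visible of it).
- bot.pinpoint(picture, label): "at" ([column, row] in pixels: a listed point, or the origin of a listed thing).
The state is a dict: "clock": time; "qpos": joint angles; "qd": joint speeds; "joint_efforts": joint torques, N m; "position": TCP position; "tool_rot": TCP orientation; "force": force on the tool from outside, world axes, zero at the start; "moment": the same for the moment, N m; "grip_width": finger opening in m.
Only numpy, scipy, OpenCV 4.12 (cv2) and the standard library are available. Lean on these libraries where they do the work, as an engineer would, in place of code of your own. Each camera call takes 0.05 s, during which the arm holds its last target. There are 200 camera calls.

## Working session

There is one attempt and no reset: what is moved stays moved. The work goes in short steps, Python scripts to look and compute and a tool call to move; the robot and the scene stay as the last step left them, time stands still between calls to the robot, and variables do not carry over. Pictures are saved under pics/ and viewed, about 8 in all and at most 12, crops included, and the job is handed in when it is done.

Besides the shell and the picture viewer there is one more tool, called after "Request:" as a command line: name --argument value ..., lists and objects as JSON in quotes. move_arm: Moves the arm, as the interface text tells. Its arguments: {"type":"object","properties":{"moves":{"type":"string"},"grip":{"type":"number"},"grip_force":{"type":"number"}},"required":["moves"]}

```bash
mkdir -p pics; cat > h.py <<'E'
import numpy as np, cv2
from scipy.spatial.transform import Rotation as R
from workcell import bot
def rot(a):
    a=np.array(a,float)
    if a.shape==(3,3): return a
    return R.from_euler('xyz',a).as_matrix() if a.size==3 else R.from_quat(a).as_matrix()
def ray(f,uv):
    p=cv2.undistortPoints(np.array([[uv]],float),np.array(f['K']),np.array(f['dist'],float))[0,0]
    return rot(f['attitude'])@np.array([p[0],-p[1],-1.0])
def at_z(f,uv,z):
    d=ray(f,uv);e=np.array(f['eye']);return e+d*(z-e[2])/d[2]
def at_depth(f,uv):
    u,v=int(round(uv[0])),int(round(uv[1]))
    w=f['z_map'][max(0,v-2):v+3,max(0,u-2):u+3];w=w[w>0]
    return np.array(f['eye'])+ray(f,uv)*np.median(w) if w.size else None
def proj(f,P):
    c=(np.asarray(P)-np.array(f['eye']))@rot(f['attitude']);c=c*[1,-1,-1]
    return cv2.projectPoints(c.reshape(-1,1,3),np.zeros(3),np.zeros(3),np.array(f['K']),np.array(f['dist'],float))[0].reshape(-1,2)
def save(f,n): cv2.imwrite('pics/'+n,f['frame'][:,:,::-1])
E
python3 - <<'E'
from h import *
np.set_printoptions(precision=4,suppress=True)
print(bot.observe())
for n in('top','side'):
    f=bot.grab_frame(n);save(f,n+'0.png');print(n,f['eye'],f['attitude'],f['K'],f['dist'])
    for l in 'squeegee squeegee_eye squeegee_grip rack hook_left hook_right tray_front brush_eye soap_bottle tumbler soap_dish'.split():
        for d in bot.pinpoint(f,l)[:2]: print(l,np.round(d['at'],1),round(d['conf'],2),at_depth(f,d['at']))
E
```

```text
{'clock': 0.0, 'qpos': array([-1.1912,  0.522 , -0.0363,  1.6   ,  0.0212,  1.0211, -0.1128]), 'qd': array([ 0.0005, -0.001 ,  0.0006, -0.0009,  0.    ,  0.0012,  0.0009]), 'joint_efforts': array([  0.0002, -92.7092,   1.9799, -36.9946,   0.0178,   0.0079,
        -0.    ]), 'position': array([0.2717, 0.5625, 0.2308]), 'tool_rot': array([-3.1405,  0.0001,  2.6917]), 'force': array([-0.6217,  0.2746,  0.3397]), 'moment': array([-0.0074, -0.0091,  0.0162]), 'grip_width': 0.08556976027492741}
top [ 0.2368 -0.0895  1.8434] [ 0.1911  0.0201 -1.5634] [[520.5433   0.     318.9133]
 [  0.     520.5433 202.9212]
 [  0.       0.       1.    ]] [-0.1645  0.      0.      0.      0.    ]
squeegee [229.9 234.3] 0.91 [0.4748 0.2661 0.0184]
squeegee [330.6 222.6] 0.66 [ 0.5217 -0.0921 -0.0004]
squeegee_eye [232.2 214.6] 0.57 [0.5485 0.2634 0.0033]
squeegee_grip [231.6 241. ] 0.7 [0.4505 0.2586 0.021 ]
rack [342.3 173.5] 0.68 [ 0.6995 -0.1339  0.0133]
rack [228.9 236.1] 0.18 [0.4685 0.2699 0.0166]
hook_left [315.9 163.7] 0.62 [ 0.6653 -0.0453  0.2726]
hook_right [368.9 170.7] 0.97 [ 0.6459 -0.2113  0
[... 517 characters left out ...]
66]
squeegee_eye [295.3 168.6] 0.79 [0.5391 0.278  0.0004]
squeegee_eye [341.6 336.2] 0.75 [ 0.5645 -0.4768  0.0329]
squeegee_grip [275.8 172.7] 0.6 [0.4577 0.2476 0.0139]
rack [360.2 241.4] 0.98 [ 0.6855 -0.1899  0.0594]
rack [295.9 168.6] 0.71 [0.5415 0.2776 0.0005]
hook_left [353.6 165.8] 0.84 [0.7765 0.2524 0.0056]
hook_right [349.8 201.4] 0.57 [ 0.632  -0.2145  0.2634]
tray_front [305.6 231. ] 0.63 [ 0.5268 -0.0915  0.0287]
brush_eye [356.7 203.7] 0.95 [ 0.6498 -0.2217  0.2589]
brush_eye [320.4 151.7] 0.26 [0.6521 0.3326 0.033 ]
soap_bottle [342.3 339.2] 0.22 [ 0.5645 -0.4853  0.033 ]
tumbler [320.4 149.8] 0.64 [0.6514 0.3292 0.0451]
soap_dish [342.3 337.9] 0.7 [ 0.5652 -0.482   0.0335]
```

View pics/top0.png

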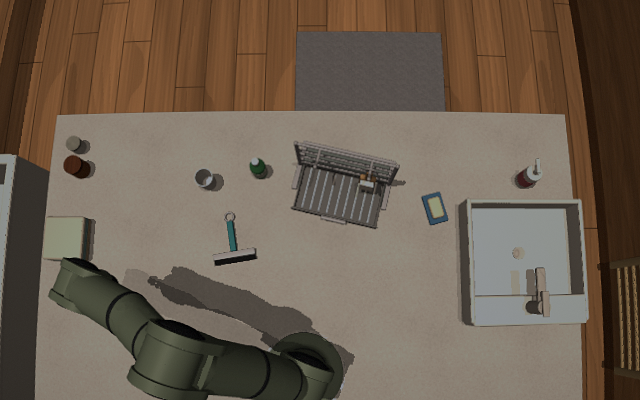

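View pics/side0.png

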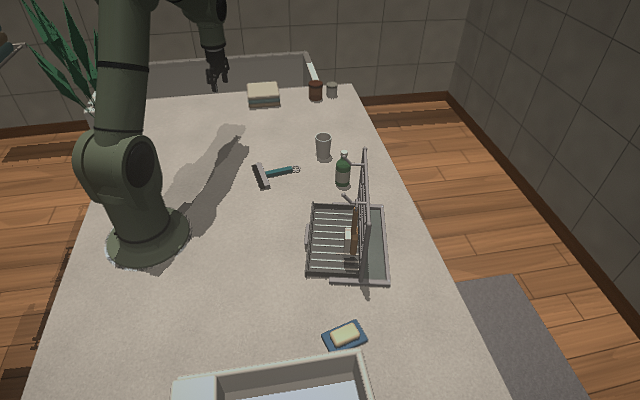

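Both views agree. The top view shows the squeegee flat, with its head at about (235,257) and its eye at (230,216). The rack is at about (345,180) with the tray pulled out to (335,222). The brush hangs on the right hook at (368,183), so the left hook at (316,160) is free. Next I'll fit the rack and squeegee poses from the depth data.

```bash
cat >> h.py <<'E'
def cloud(f):
    v,u=np.nonzero(f['z_map']>0)
    p=cv2.undistortPoints(np.stack([u,v],1).astype(float)[:,None],np.array(f['K']),np.array(f['dist'],float))[:,0]
    d=np.c_[p[:,0],-p[:,1],-np.ones(len(p))]*f['z_map'][v,u][:,None]
    return d@rot(f['attitude']).T+np.array(f['eye']), f['frame'][v,u].astype(int)
E
python3 - <<'E'
from h import *
np.set_printoptions(precision=4,suppress=True)
for n in('top','side'):
    f=bot.grab_frame(n);P,C=cloud(f)
    print(n,'counter z',np.median(P[(P[:,0]>.3)&(P[:,0]<.45)&(abs(P[:,1])<.1),2]))
    s=(P[:,2]>.245)&(P[:,2]<.275)&(P[:,0]>.6)&(P[:,0]<.8)&(P[:,1]>-.33)&(P[:,1]<.1)
    Q=P[s]; 
    # rung: ransac line
    best=0;rg=np.random.default_rng(0)
    for _ in range(500):
        a,b=Q[rg.choice(len(Q),2,False),:2];d=b-a
        if np.linalg.norm(d)<.1: continue
        d/=np.linalg.norm(d);m=abs((Q[:,:2]-a)@[-d[1],d[0]])<.006
        if m.sum()>best:best=m.sum();I=m
    L=Q[I];c=L[:,:2].mean(0);d=np.linalg.svd(L[:,:2]-c)[2][0];d*=np.sign(d[1]);t=(L[:,:2]-c)@d
    print('rung',best,len(Q),'yaw',np.arctan2(-d[0],d[1]),'ends',c+d*t.min(),c+d*t.max(),'len',np.ptp(t),'mid',c+d*(t.min()+t.max())/2,'z',np.median(L[:,2]))
    print('hook pts',Q[~I][:25])
    dk=(C[:,2]-C[:,0]>25)&(C[:,1]-C[:,0]>25)&(P[:,2]<.04)&(P[:,0]>.35)&(P[:,0]<.6)&(P[:,1]>.15)&(P[:,1]<.4)
    H=P[dk];c=np.median(H[:,:2],0);d=np.linalg.svd(H[:,:2]-H[:,:2].mean(0))[2][0];d*=np.sign(d[0]);t=(H[:,:2]-c)@d
    print('handle',len(H),H[:,:2].mean(0),'ext',c+d*t.min(),c+d*t.max(),'yaw',np.arctan2(d[1],d[0]),'z',np.percentile(H[:,2],[10,50,90]))
    s=(P[:,2]>.008)&(P[:,2]<.04)&(P[:,0]>.35)&(P[:,0]<.6)&(P[:,1]>.15)&(P[:,1]<.4);S=P[s];t=(S[:,:2]-c)@d;w=(S[:,:2]-c)@[-d[1],d[0]]
    print('squeegee ext along',t.min(),t.max(),'across',w.min(),w.max())
E
```

```text
top counter z 0.0003256461475111827
rung 352 448 yaw -0.2303726584992688 ends [ 0.6575 -0.3055] [0.7356 0.0276] len 0.3421056482039566 mid [ 0.6965 -0.1389] z 0.26335823127192315
hook pts [[ 0.742   0.0219  0.2646]
 [ 0.7273  0.0221  0.2586]
 [ 0.7216 -0.0606  0.2558]
 [ 0.7146 -0.0356  0.2679]
 [ 0.7097 -0.0513  0.2622]
 [ 0.7079 -0.0546  0.2684]
 [ 0.7092 -0.0576  0.264 ]
 [ 0.7049 -0.0514  0.2673]
 [ 0.7065 -0.0545  0.2619]
 [ 0.7057 -0.0577  0.2648]
 [ 0.7045 -0.0481  0.2574]
 [ 0.7029 -0.0514  0.2629]
 [ 0.7022 -0.0546  0.2655]
 [ 0.7003 -0.0482  0.2605]
 [ 0.6981 -0.0515  0.268 ]
 [ 0.7    -0.0545  0.2618]
 [ 0.6955 -0.0483  0.2657]
 [ 0.6962 -0.0514  0.2635]
 [ 0.6956 -0.0546  0.2654]
 [ 0.6984 -0.162   0.2569]
 [ 0.6944 -0.045   0.2583]
 [ 0.693  -0.0483  0.2633]
 [ 0.693  -0.0514  0.2632]
 [ 0.6897 -0.0452  0.2633]
 [ 0.6879 -0.0485  0.2696]]
handle 167 [0.4698 0.2615] ext [0.4175 0.2521] [0.5219 0.271 ] yaw 0.17848993684442108 z [0.014  0.0202 0.0259]
squeegee ext along -0.12728327712918167 0.14585834509578252 across -0.13032310205607775 0.13975046466318602
side counter z -
[... 366 characters left out ...]
.6679 -0.05    0.2719]
 [ 0.6722 -0.0459  0.2682]
 [ 0.6627 -0.0471  0.2665]
 [ 0.6657 -0.0477  0.2666]
 [ 0.6685 -0.0491  0.2673]
 [ 0.6715 -0.0493  0.267 ]
 [ 0.6657 -0.0487  0.2635]
 [ 0.669  -0.048   0.2626]
 [ 0.6715 -0.0504  0.2641]
 [ 0.6744 -0.0512  0.2644]
 [ 0.6771 -0.0525  0.265 ]
 [ 0.6799 -0.0538  0.2657]
 [ 0.6832 -0.0532  0.2648]
 [ 0.6864 -0.0531  0.2644]
 [ 0.6893 -0.0538  0.2646]
 [ 0.6932 -0.0516  0.2624]
 [ 0.6956 -0.0538  0.2638]
 [ 0.6984 -0.0549  0.2643]]
handle 80 [0.4683 0.2577] ext [0.4165 0.2483] [0.5186 0.2657] yaw 0.1682179930948934 z [0.016  0.0195 0.0214]
squeegee ext along -0.09425177177487683 0.08830753608584488 across -0.07534178249032553 0.08020011528519985
```

Request:
move_arm --moves "-35 -35 5 -0.03; -70 -70 10 -0.05; -100 -102 15 -0.08; -130 -133 20 -0.1; -160 -163 25 -0.12; -190 -194 30 -0.15; -220 -225 35 -0.17; -245 -250 40 -0.19; -270 -276 45 -0.21; -290 -296 50 -0.22" --grip 0

```text
clock: 2.13
position: [0.4043, 0.1691, 0.1816]
tool_rot: [3.141, 0.001, 2.913]
force: [2.1, 1.0, -0.7]
grip_width: -0.0003
```

```bash
cat >> h.py <<'E'
RX=np.array([.9734,-.2290]);RY=np.array([.2290,.9734]);RO=np.array([.697,-.1405])
def rack(x,y,z): return np.array([*(RO+x*RX+y*RY),z])
def torack(p): d=np.asarray(p)[:2]-RO; return np.array([d@RX,d@RY,p[2]])
def go(p,yaw=None):
    s=bot.observe();T=rot(s['tool_rot']);d=T.T@(np.asarray(p)-s['position'])*1000
    cy=s['tool_rot'][2];dy=0 if yaw is None else -((yaw-cy+np.pi)%(2*np.pi)-np.pi)
    print('t',round(s['clock'],2),'pos',np.round(s['position'],4),'rot',np.round(s['tool_rot'],3),'F',np.round(s['force'],1),'w',round(s['grip_width'],4),'rack',np.round(torack(s['position']),4),'-> shift mm',np.round(d,1),'turn',round(dy,3))
E
python3 -c "
from h import *
go(rack(-.21,0,.1),2.91)"
```

```text
t 2.13 pos [0.4043 0.1691 0.1816] rot [3.141e+00 1.000e-03 2.913e+00] F [ 2.1  1.  -0.7] w -0.0003 rack [-0.3558  0.2343  0.1816] -> shift mm [-145.2 -234.8   81.6] turn 0.003
```

Request:
move_arm --moves "-16 -26 5 0; -32 -52 10 0; -48 -78 20 0; -64 -104 30 0; -80 -130 40 0; -96 -156 50 0; -112 -182 60 0; -128 -208 70 0; -145 -235 80 0; -145 -235 80 0"

```text
clock: 2.97
position: [0.4921, -0.0967, 0.1001]
tool_rot: [-3.139, -0.0, 2.906]
force: [-1.0, -1.1, -0.7]
grip_width: 0.0002
```

```bash
python3 -c "
from h import *
go(rack(-.21,0,.013),2.91)
f=bot.grab_frame('wrist');save(f,'w1.png');print(f['eye'])
for l in ['tray_front']:
  for d in bot.pinpoint(f,l)[:2]: p=at_z(f,d['at'],.028);print(d,at_depth(f,d['at']),torack(p))
f=bot.grab_frame('top')
for d in bot.pinpoint(f,'tray_front')[:2]: p=at_z(f,d['at'],.028);print(d,at_depth(f,d['at']),torack(p))
"
```

```text
t 2.97 pos [ 0.4921 -0.0967  0.1001] rot [-3.139 -0.     2.906] F [-1.  -1.1 -0.7] w 0.0002 rack [-0.2095 -0.0043  0.1001] -> shift mm [ 0.5  4.5 87. ] turn -0.004
[ 0.42820446 -0.08106912  0.24239515]
{'at': [318.9, 162.8], 'conf': 0.42} [ 0.72542915 -0.05002382  0.06425071] [0.01646008 0.09764314 0.028     ]
{'at': [370.7, 172.6], 'conf': 0.25} [ 0.64451131 -0.21831885  0.24375866] [ 0.02423102 -0.09208593  0.028     ]
```

View pics/w1.png

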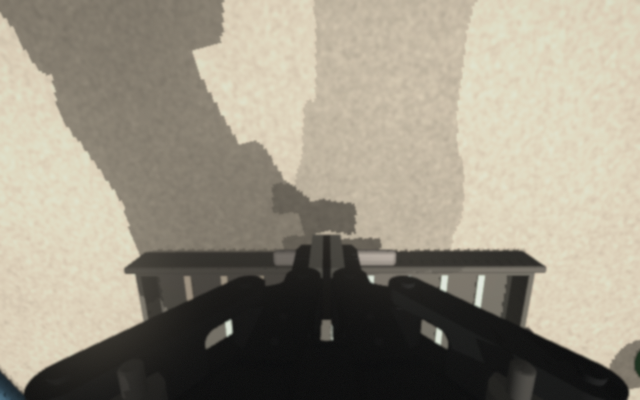

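The wrist view shows the tray's pull bar from (275,257) to (395,257), centred about (335,257), with the shut fingers at (327,240). I'll place it in the rack frame before going down.

```bash
python3 -c "
from h import *
f=bot.grab_frame('wrist')
for uv in [(275,250),(395,250),(335,250),(135,256),(535,256)]: print(uv,torack(at_z(f,uv,.032)))
P,C=cloud(f);Q=np.array([torack(p) for p in P]);m=(Q[:,2]>.028)&(Q[:,2]<.036)&(abs(Q[:,1])<.03)&(Q[:,0]<-.1);print(np.percentile(Q[m,0],[0,1,5,20]))
"
```

```text
(275, 250) [-0.18230353 -0.03550294  0.032     ]
(395, 250) [-0.1825513   0.05147013  0.032     ]
(335, 250) [-0.1824278   0.00799799  0.032     ]
(135, 256) [-0.17727388 -0.13785878  0.032     ]
(535, 256) [-0.17811477  0.15361957  0.032     ]
[-0.18033193 -0.17993721 -0.17956472 -0.17834051]
```

Request:
move_arm --moves "2 5 30 0; 4 5 60 0; 4 5 80 0; 4 5 86 0; 0 5 87 0; -15 5 87 0; -30 5 87 0; -45 5 87 0; -60 5 87 0; -70 5 87 0"

```text
clock: 4.05
position: [0.5629, -0.102, 0.0163]
tool_rot: [3.141, 0.002, 2.912]
force: [-2.7, 0.6, -1.0]
grip_width: -0.0
```

```bash
python3 -c "
from h import *
go(rack(-.113,0,.013),2.91)
f=bot.grab_frame('top')
P,C=cloud(f);Q=np.array([torack(p) for p in P]);m=(Q[:,2]>.024)&(Q[:,2]<.038)&(abs(abs(Q[:,1])-.1)<.04)&(Q[:,0]<-.06)&(Q[:,0]>-.22);print(np.percentile(Q[m,0],[0,1,5,20]))
"
```

```text
t 4.05 pos [ 0.5629 -0.102   0.0163] rot [3.141e+00 2.000e-03 2.912e+00] F [-2.7  0.6 -1. ] w -0.0 rack [-0.1394  0.0068  0.0163] -> shift mm [-26.4  -6.8   3.3] turn 0.002
[-0.11694817 -0.11691037 -0.11630757 -0.11467627]
```

Request:
move_arm --moves "-6 -3 0 0; -12 -6 0 0; -17 -6 0 0; -20 -6 0 0; -22 -6 0 0; -24 -6 0 0; -25 -6 0 0; -26 -6 0 0; -27 -6 0 0; -27 -6 0 0"

```text
clock: 4.93
position: [0.5859, -0.114, 0.0144]
tool_rot: [-3.142, 0.0, 2.912]
force: [-0.2, 0.3, -0.4]
grip_width: 0.0004
```

```bash
python3 -c "
from h import *
go(rack(-.113,0,.013),2.91)
f=bot.grab_frame('top')
P,C=cloud(f);Q=np.array([torack(p) for p in P]);m=(Q[:,2]>.024)&(Q[:,2]<.038)&(abs(abs(Q[:,1])-.1)<.04)&(Q[:,0]<-.06)&(Q[:,0]>-.22);print(np.percentile(Q[m,0],[0,1,5,20]))
"
```

```text
t 4.93 pos [ 0.5859 -0.114   0.0144] rot [-3.142  0.     2.912] F [-0.2  0.3 -0.4] w 0.0004 rack [-0.1142  0.0003  0.0144] -> shift mm [-1.2 -0.3  1.4] turn 0.002
[-0.09117002 -0.09107312 -0.09074657 -0.08987546]
```

Request:
move_arm --moves "-1 0 0 0; -2 0 0 0; -2.5 0 0 0; -3 0 0 0; -3.5 0 0 0; -4 0 0 0; -4.5 0 0 0; -5 0 0 0; -5 0 0 0; -5 0 0 0"

```text
clock: 5.82
position: [0.5893, -0.1148, 0.0143]
tool_rot: [-3.142, -0.003, 2.912]
force: [-9.8, 2.1, 7.7]
grip_width: -0.0001
```

The force rose to 10 N, so the tray is against its stop. Backing off and moving to the squeegee.

Request:
move_arm --moves "15 0 0 0; 40 0 0 0; 65 5 -30 0; 90 30 -65 0; 110 60 -100 0; 120 95 -125 -0.1; 125 135 -140 -0.18; 130 170 -150 -0.26; 130 205 -150 -0.34; 130 240 -150 -0.4" --grip 1

```text
clock: 6.65
position: [0.5194, 0.1504, 0.1664]
tool_rot: [3.141, 0.003, -2.967]
force: [1.1, -0.1, -0.0]
grip_width: 0.0856
```

```bash
python3 -c "
from h import *
go([.454,.257,.12],3.3146)"
```

```text
t 6.65 pos [0.5194 0.1504 0.1664] rot [ 3.141e+00  3.000e-03 -2.967e+00] F [ 1.1 -0.1 -0. ] w 0.0856 rack [-0.2395  0.2425  0.1664] -> shift mm [ 46.1 116.3  46.3] turn 0.001
```

Request:
move_arm --moves "8 15 0 0; 16 30 0 0; 24 45 0 0; 32 60 0 0; 40 75 0 0; 45 90 0 0; 50 102 0 0; 54 112 0 0; 56 116 0 0; 56 116 0 0"

```text
clock: 7.48
position: [0.4436, 0.2537, 0.1645]
tool_rot: [3.141, 0.0, -2.97]
force: [-0.2, -0.4, -0.1]
grip_width: 0.0852
```

```bash
python3 -c "
from h import *
f=bot.grab_frame('wrist');save(f,'w2.png')
for l in ['squeegee','squeegee_eye','squeegee_grip']:
  for d in bot.pinpoint(f,l)[:2]: print(l,d['at'],d['conf'],at_z(f,d['at'],.01))
P,C=cloud(f);dk=(C[:,2]-C[:,0]>25)&(C[:,1]-C[:,0]>25)&(P[:,2]<.03)&(P[:,2]>.012)
H=P[dk];c=H[:,:2].mean(0);d=np.linalg.svd(H[:,:2]-c,full_matrices=False)[2][0];d*=np.sign(d[0]);t=(H[:,:2]-c)@d;w=(H[:,:2]-c)@[-d[1],d[0]]
print(len(H),c,np.arctan2(d[1],d[0]),'ends',c+d*t.min(),c+d*t.max(),np.ptp(t),np.percentile(w,[1,99]))
m=(P[:,2]>.014)&(P[:,2]<.027)&(P[:,0]<.43);print('headline',np.polyfit(P[m,1],P[m,0],1),m.sum(),P[m,1].min(),P[m,1].max())
go([.4444,.2552,.02],3.3146)"
```

```text
squeegee [327.9, 208.8] 0.78 [0.46635044 0.25919755 0.01      ]
squeegee_eye [329.6, 276.5] 0.94 [0.53837197 0.27358158 0.01      ]
squeegee_grip [329.6, 199.5] 0.84 [0.45677631 0.25920107 0.01      ]
1416 [0.47451622 0.26312222] 0.17580256716799578 ends [0.41733221 0.25296426] [0.5211767  0.27141082] 0.10547015305724758 [-0.00847871  0.00837322]
headline [-0.16933155  0.44797748] 4442 0.17539634121087933 0.3251238929451963
t 7.68 pos [0.4444 0.2523 0.1644] rot [-3.141  0.    -2.973] F [1.1 0.8 0.1] w 0.0853 rack [-0.3358  0.3245  0.1644] -> shift mm [ -0.4   2.9 144.4] turn -0.004
```

View pics/w2.png

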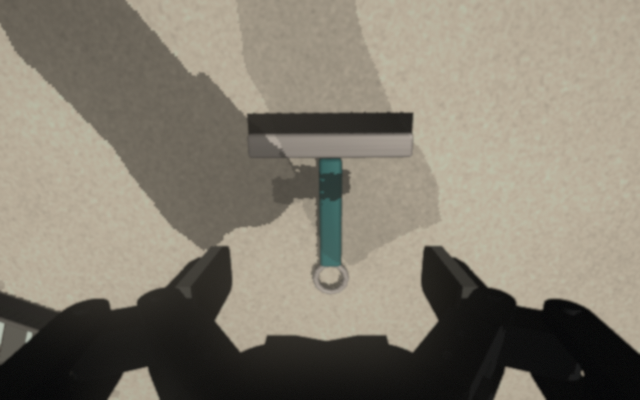

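The squeegee lies straight under the open gripper: handle (330,160) to (330,265), eye (330,277). Yaw 0.175 confirms the plan. Descending.

Request:
move_arm --moves "0 2 25 0; 0 4 55 0; 0 4.5 85 0; 0 4.5 115 0; 0 4.5 140 0; 0 4.5 152 0; 0 4.5 157 0; 0 4.5 160 0; 0 4.5 160 0; 0 4.5 160 0"

```text
clock: 8.52
position: [0.4438, 0.2577, 0.0055]
tool_rot: [3.141, 0.001, -2.972]
force: [-0.3, 0.1, 0.2]
grip_width: 0.0857
```

Request:
move_arm --moves "0 0 0 0; 0 0 0 0; 0 0 0 0; 0 0 0 0; 0 0 0 0; 0 0 0 0; 0 0 0 0; 0 0 0 0; 0 0 0 0; 0 0 0 0" --grip 0 --grip_force 60

```text
clock: 9.35
position: [0.4432, 0.2575, 0.0048]
tool_rot: [3.142, 0.0, -2.971]
force: [-2.6, -1.9, 10.3]
grip_width: 0.0206
```

Request:
move_arm --moves "0 0 -5 0; 0 0 -15 0; 0 0 -30 0; 0 0 -50 0; 0 0 -75 0; 0 0 -100 0; 0 0 -125 0; 0 0 -150 0; 0 0 -170 0; 0 0 -180 0"

```text
clock: 10.18
position: [0.4437, 0.2577, 0.1875]
tool_rot: [3.14, 0.003, -2.972]
force: [1.4, 0.4, -1.9]
grip_width: 0.0205
```

```bash
python3 -c "
from h import *
go(rack(-.2,.085,.33),2.91)
f=bot.grab_frame('wrist');save(f,'w3.png')
for l in ['squeegee_eye','squeegee']:
  for d in bot.pinpoint(f,l)[:2]: print(l,d['at'],d['conf'],at_depth(f,d['at']))
f=bot.grab_frame('side');save(f,'s3.png')"
```

```text
t 10.18 pos [0.4437 0.2577 0.1875] rot [ 3.140e+00  3.000e-03 -2.972e+00] F [ 1.4  0.4 -1.9] w 0.0205 rack [-0.3377  0.3296  0.1875] -> shift mm [ -31.7 -278.8 -142.8] turn 0.402
squeegee [325.7, 298.4] 0.74 [0.45837737 0.26008345 0.20268434]
```

View pics/w3.png

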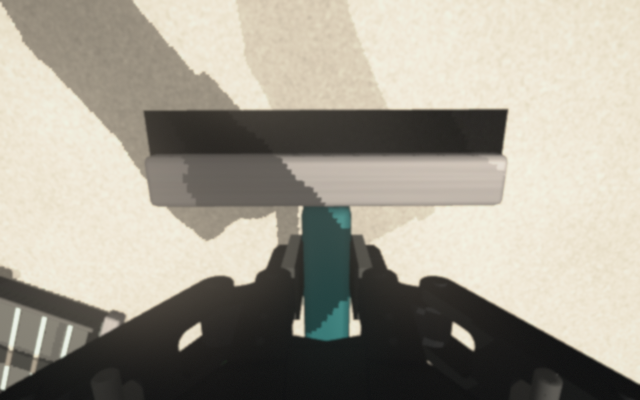

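Grasp is good: the handle is centred between the pads at (327,260) and the head looks level. Carrying it to a spot in front of the free hook.

Request:
move_arm --moves "0 -10 -28 0.02; 0 -30 -55 0.06; 0 -60 -80 0.1; -5 -90 -100 0.15; -10 -120 -115 0.2; -15 -150 -125 0.25; -20 -180 -132 0.3; -25 -210 -138 0.35; -28 -240 -140 0.38; -32 -260 -140 0.4"

```text
clock: 11.22
position: [0.5189, 0.0036, 0.3234]
tool_rot: [-3.14, -0.001, 2.908]
force: [0.5, 0.6, -2.2]
grip_width: 0.0207
```

Request:
move_arm --moves "0 -10 0 0; 0 -18 0 0; 0 -18 0 0; 0 -18 0 0; 0 -18 0 0; 0 -18 0 0; 0 -18 0 0; 0 -18 0 0; 0 -18 0 0; 0 -18 0 0"

```text
clock: 12.05
position: [0.5146, -0.0107, 0.3244]
tool_rot: [3.142, 0.0, 2.912]
force: [-0.2, -0.5, -2.7]
grip_width: 0.0204
```

```bash
python3 -c "
from h import *
go(rack(-.2,.085,.33),2.91)
f=bot.grab_frame('wrist');P,C=cloud(f)
m=(P[:,2]>.25)&(P[:,2]<.37)
t=np.array([torack(p) for p in P[m]]);tp=torack(bot.observe()['position'])
r=t-tp;c=C[m]
head=(r[:,0]<-.03)&(c.sum(1)>300);print('head',np.percentile(r[head],[2,50,98],axis=0))
hd=(c[:,2]-c[:,0]>25);print('handle',np.percentile(r[hd],[2,50,98],axis=0),np.polyfit(r[hd,0],r[hd,2],1),np.polyfit(r[hd,0],r[hd,1],1))
for n in('side','top'):
  f=bot.grab_frame(n);save(f,n+'4.png')
  for l in ['squeegee_eye','squeegee','hook_left']:
    for d in bot.pinpoint(f,l)[:2]: p=at_depth(f,d['at']);print(n,l,d['at'],d['conf'],p if p is None else torack(p),torack(at_z(f,d['at'],.332)))
f=cv2.imread('pics/side4.png');cv2.imwrite('pics/side4c.png',cv2.resize(f[110:260,240:440],None,fx=4,fy=4,interpolation=cv2.INTER_CUBIC))
"
```

```text
t 12.05 pos [ 0.5146 -0.0107  0.3244] rot [3.142 0.    2.912] F [-0.2 -0.5 -2.7] w 0.0204 rack [-0.2072  0.0845  0.3244] -> shift mm [-7.2  0.4 -5.6] turn 0.002
head [[-0.06755078 -0.07162978  0.00758362]
 [-0.04078109  0.00892738  0.01469361]
 [-0.03052583  0.07125088  0.01605212]]
handle [[-0.02679609 -0.00908301  0.01286444]
 [ 0.01422915  0.00028345  0.01466086]
 [ 0.0353318   0.00936403  0.01593076]] [0.00573402 0.01455653] [-0.03596068  0.0006121 ]
side squeegee_eye [332.1, 140.9] 0.94 [-0.10535397  0.45380689  0.08700427] [-0.10262566  0.09588303  0.332     ]
side squeegee [309.3, 146.9] 0.73 [-0.16816573  0.07273967  0.32336499] [-0.16720008  0.06059953  0.332     ]
side hook_left [350.5, 164.5] 0.81 [-0.04354257  0.08261173  0.25787723] [-0.04892403 -0.01308272  0.332     ]
side hook_left [360.0, 242.7] 0.26 [-0.00083557 -0.05831087  0.06192745] [-0.02888318 -0.29025577  0.332     ]
top hook_left [317.9, 165.2] 0.56 [-0.16267782  0.04276012  0.68795249] [-0.07120645  0.07311258  0.332     ]
```

View pics/side4c.png

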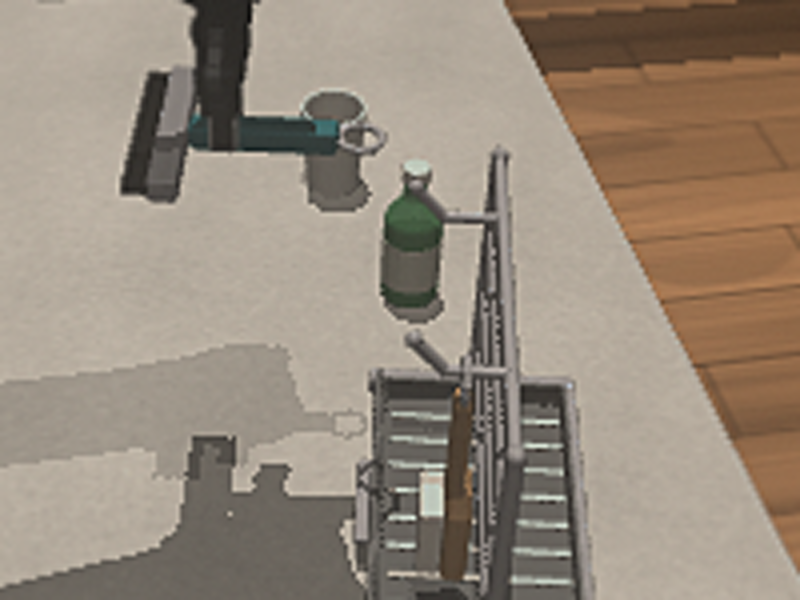

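Side crop: the squeegee is level in the gripper with its ring at crop (362,137), in front of and above the free hook, whose ball is at (412,178) and bend at (445,218). I'll check the model's eye and hook against those pixels.

```bash
python3 -c "
from h import *
f=bot.grab_frame('side')
p=torack(bot.observe()['position'])
for n,q in dict(eye=p+[.096,0,.0047],ball=(-.067,.085,.287),bend=(-.045,.085,.26),root=(0,.085,.26),rball=(-.067,-.085,.287)).items(): print(n,(proj(f,rack(*q))[0]-[240,110])*4)
"
```

```text
eye [356.12161341 135.2855145 ]
ball [413.31188674 183.8789784 ]
bend [440.26508025 213.77867542]
root [499.4885029  216.52071232]
rball [410.635627   336.40613033]
```

Request:
move_arm --moves "-6 0 0 0; -12 0 0 0; -18 0 0 0; -24 0 0 0; -30 0 0 0; -35 0 0 0; -39 0 0 0; -42 0 0 0; -42 0 0 0; -42 0 0 0"

```text
clock: 13.38
position: [0.5555, -0.0205, 0.3244]
tool_rot: [-3.142, -0.0, 2.912]
force: [-0.3, 0.9, -2.8]
grip_width: 0.0207
```

```bash
python3 -c "
from h import *
go(rack(-.165,.085,.305),2.91)
f=bot.grab_frame('side');save(f,'side5.png')
p=torack(bot.observe()['position'])
P,C=cloud(f);T=np.array([torack(q) for q in P])
m=(T[:,2]>.315)&(T[:,2]<.345)&(abs(T[:,1]-.085)<.03)&(T[:,0]>-.105)&(T[:,0]<-.03);print('ring',m.sum(),T[m].min(0),T[m].max(0),T[m].mean(0))
m=(T[:,2]>.24)&(T[:,2]<.30)&(abs(T[:,1]-.085)<.02)&(T[:,0]>-.085)&(T[:,0]<-.008);print('hook',T[m].min(0),T[m].max(0),np.median(T[m],0))
b=m&(T[:,2]>.278);print('tip',b.sum(),T[b].mean(0))
for n,q in dict(eye=p+[.098,0,.0047],ball=(-.067,.085,.287)).items(): print(n,(proj(f,rack(*q))[0]-[300,120])*8)
im=cv2.imread('pics/side5.png');cv2.imwrite('pics/side5c.png',cv2.resize(im[120:190,300:400],None,fx=8,fy=8,interpolation=cv2.INTER_CUBIC))
"
```

```text
t 13.38 pos [ 0.5555 -0.0205  0.3244] rot [-3.142 -0.     2.912] F [-0.3  0.9 -2.8] w 0.0207 rack [-0.1652  0.0844  0.3244] -> shift mm [-0.2  0.6 19.4] turn 0.002
ring 117 [-0.10489431  0.06190476  0.32030381] [-0.0498208   0.10120941  0.34127674] [-0.08137167  0.07946189  0.33210352]
hook [-0.07105151  0.07786771  0.25763206] [-0.00874807  0.08819353  0.29388468] [-0.04554735  0.08119803  0.2646723 ]
tip 20 [-0.06351033  0.08202319  0.28538039]
eye [352.16655459 195.78485125]
ball [346.62377347 287.75795679]
```

View pics/side5c.png

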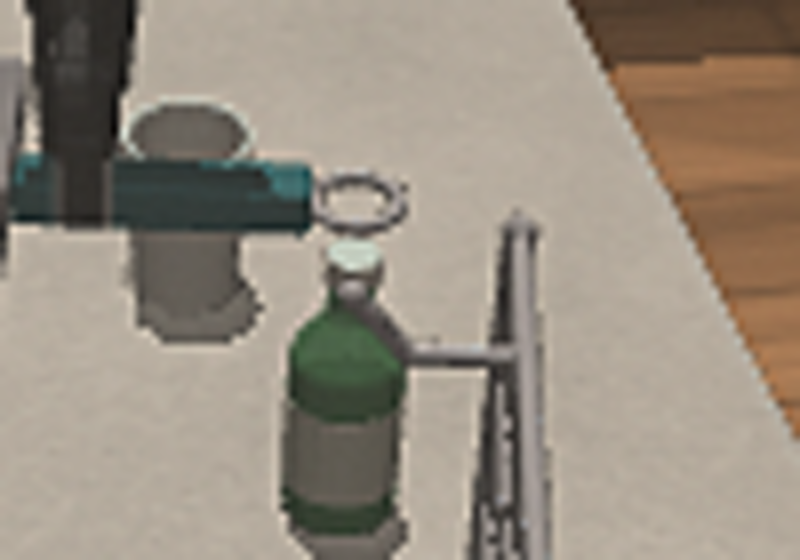

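Ring centre is at crop (358,201) and the ball at (350,290), so the ring is above the ball within 1–2 mm. Lowering it over the prong.

Request:
move_arm --moves "1 0 8 0; 1 0 16 0; 1 0 24 0; 1 0 31 0; 1 0 37 0; 1 0 42 0; -3 0 46 0; -6 0 50 0; -9 0 53 0; -9 0 53 0"

```text
clock: 14.27
position: [0.5647, -0.0227, 0.2707]
tool_rot: [-3.141, -0.0, 2.912]
force: [0.5, 0.4, -2.7]
grip_width: 0.0204
```

```bash
python3 -c "
from h import *
go(rack(-.15,.085,.265),2.91)
f=bot.grab_frame('side');save(f,'side6.png')
p=torack(bot.observe()['position'])
print((proj(f,rack(*(p+[.098,0,.0047])))[0]-[300,120])*8)
im=cv2.imread('pics/side6.png');cv2.imwrite('pics/side6c.png',cv2.resize(im[120:190,300:400],None,fx=8,fy=8,interpolation=cv2.INTER_CUBIC))
"
```

```text
t 14.27 pos [ 0.5647 -0.0227  0.2707] rot [-3.141 -0.     2.912] F [ 0.5  0.4 -2.7] w 0.0204 rack [-0.1557  0.0843  0.2707] -> shift mm [-5.7  0.6  5.7] turn 0.002
[368.97289836 313.8411361 ]
```

View pics/side6c.png

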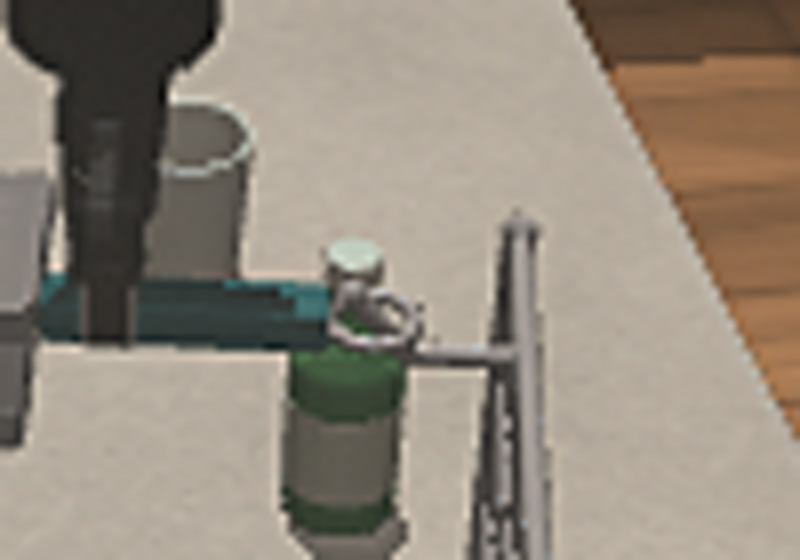

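The ring now surrounds the prong, with the ball at (350,290) sticking up through the ring at (375,318), and there is no contact force. Next I swing the handle down in an arc about the hook, letting it pivot in a lighter grip.

Request:
move_arm --moves "-1 0 6 0; -3 0 12 0; -6 0 23 0; -9 0 34 0; -12.5 0 45 0; -14.5 0 50 0; -16.5 0 55 0; -18.5 0 60 0; -20.5 0 64.5 0; -20.5 0 64.5 0" --grip_force 20

```text
clock: 15.15
position: [0.5844, -0.0273, 0.2062]
tool_rot: [-3.141, -0.001, 2.912]
force: [-0.8, -0.2, 2.1]
grip_width: 0.0205
```

```bash
python3 -c "
from h import *
go(rack(-.126,.085,.192),2.91)
f=bot.grab_frame('side');save(f,'side7.png')
im=cv2.imread('pics/side7.png');cv2.imwrite('pics/side7c.png',cv2.resize(im[120:220,270:400],None,fx=6,fy=6,interpolation=cv2.INTER_CUBIC))
"
```

```text
t 15.15 pos [ 0.5844 -0.0273  0.2062] rot [-3.141e+00 -1.000e-03  2.912e+00] F [-0.8 -0.2  2.1] w 0.0205 rack [-0.1355  0.0844  0.2062] -> shift mm [-9.6  0.6 14.2] turn 0.002
```

View pics/side7c.png

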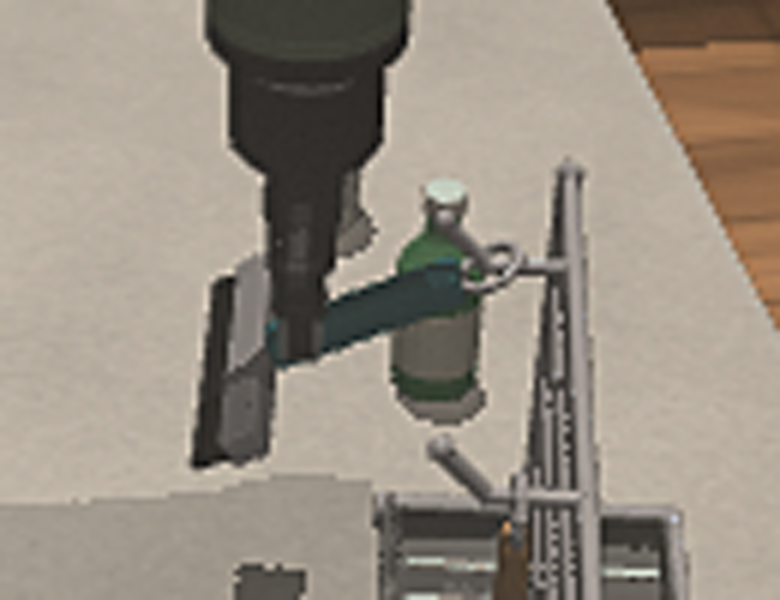

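It is pivoting cleanly, with the ring on the shank at (495,265) and the handle tilted about 30°. Continuing to about 40°.

Request:
move_arm --moves "-1.5 0 3 0; -3 0 5.5 0; -5 0 8 0; -6.5 0 10.5 0; -8 0 12.5 0; -9.5 0 14.5 0; -11 0 16.5 0; -12 0 18 0; -12 0 18 0; -12 0 18 0"

```text
clock: 16.03
position: [0.596, -0.0299, 0.1888]
tool_rot: [-3.142, -0.0, 2.912]
force: [2.7, 0.2, 3.1]
grip_width: 0.0206
```

Request:
move_arm --moves "0 0 0 0; 0 0 0 0; 0 0 0 0; 0 0 0 0; 0 0 0 0; 5 0 -5 0; 12 0 -15 0; 25 0 -30 0; 40 0 -50 0; 60 0 -70 0" --grip 1

```text
clock: 16.87
position: [0.5366, -0.0163, 0.2601]
tool_rot: [-3.141, -0.0, 2.911]
force: [0.0, -0.4, 0.9]
grip_width: 0.0855
```

Request:
move_arm --moves "20 0 -15 0; 45 0 -30 0; 70 0 -40 0; 95 0 -50 0; 110 0 -50 0; 110 0 -50 0; 110 0 -50 0; 110 0 -50 0; 110 0 -50 0; 110 0 -50 0"

```text
clock: 17.7
position: [0.4307, 0.0086, 0.3088]
tool_rot: [-3.141, -0.0, 2.911]
force: [0.2, 0.2, 0.2]
grip_width: 0.0854
```

Request:
move_arm --moves "0 0 0 0; 0 0 0 0; 0 0 0 0; 0 0 0 0; 0 0 0 0; 0 0 0 0; 0 0 0 0; 0 0 0 0; 0 0 0 0; 0 0 0 0"

```text
clock: 18.53
position: [0.4304, 0.0088, 0.3089]
tool_rot: [-3.142, 0.0, 2.912]
force: [0.4, 0.6, -0.4]
grip_width: 0.0853
```

Request:
move_arm --moves "0 0 0 0; 0 0 0 0; 0 0 0 0; 0 0 0 0; 0 0 0 0; 0 0 0 0; 0 0 0 0; 0 0 0 0; 0 0 0 0; 0 0 0 0"

```text
clock: 19.37
position: [0.4304, 0.0088, 0.3089]
tool_rot: [-3.142, 0.0, 2.912]
force: [-0.6, -0.7, -0.5]
grip_width: 0.0853
```

```bash
python3 -c "
from h import *
go(rack(-.3,.085,.3),2.91)
pts=[]
for k in range(2):
  f=bot.grab_frame('side')
  for l in ['squeegee_eye','brush_eye','squeegee','tray_front']:
    for d in bot.pinpoint(f,l)[:1]: p=at_depth(f,d['at']);print(l,d['at'],round(d['conf'],2),torack(p) if p is not None else p)
  P,C=cloud(f);T=np.array([torack(q) for q in P])
  m=(C[:,2]-C[:,0]>20)&(C[:,1]-C[:,0]>20)&(T[:,2]>.06)&(T[:,2]<.26)&(abs(T[:,1]-.085)<.05)&(abs(T[:,0]+.05)<.08)
  print('handle',m.sum(),T[m].mean(0),np.polyfit(T[m,2],T[m,0],1)[0],np.polyfit(T[m,2],T[m,1],1)[0])
  if k==0: g=f['frame'].astype(int)
print('change',abs(f['frame'].astype(int)-g)[140:260,300:400].mean())
m=(T[:,2]>.024)&(T[:,2]<.038)&(abs(abs(T[:,1])-.1)<.04)&(T[:,0]<-.06)&(T[:,0]>-.22);print('tray face',np.percentile(T[m,0],[0,1,5,20]))
save(f,'side8.png');im=cv2.imread('pics/side8.png');cv2.imwrite('pics/side8c.png',cv2.resize(im[130:250,270:400],None,fx=5,fy=5,interpolation=cv2.INTER_CUBIC))
"
```

```text
t 19.37 pos [0.4304 0.0088 0.3089] rot [-3.142  0.     2.912] F [-0.6 -0.7 -0.5] w 0.0853 rack [-0.2936  0.0842  0.3089] -> shift mm [6.3 0.8 8.9] turn 0.002
brush_eye [357.7, 203.1] 0.84 [-0.02485981 -0.08965493  0.26107079]
squeegee [360.6, 185.0] 0.67 [-0.00702549  0.07150553  0.18718927]
tray_front [328.4, 232.0] 0.84 [-0.10132307  0.03253758  0.00317887]
handle 4 [-0.01651659  0.08736224  0.23525361] 2.2155297017332103 -0.5359665041207893
squeegee_eye [361.4, 166.6] 0.53 [-0.01028598  0.07830235  0.25511369]
brush_eye [355.1, 203.9] 0.59 [-0.03180907 -0.0919155   0.25976746]
squeegee [361.7, 183.4] 0.85 [-0.00391589  0.07407306  0.19181326]
tray_front [326.9, 235.3] 0.71 [-0.10581268  0.01981773  0.00029726]
handle 4 [-0.01644776  0.08808805  0.23467883] -6.6482585126486216 -5.376538692561857
change 0.6755
tray face [-0.08869445 -0.08853808 -0.08822973 -0.08650246]
```

View pics/side8c.png

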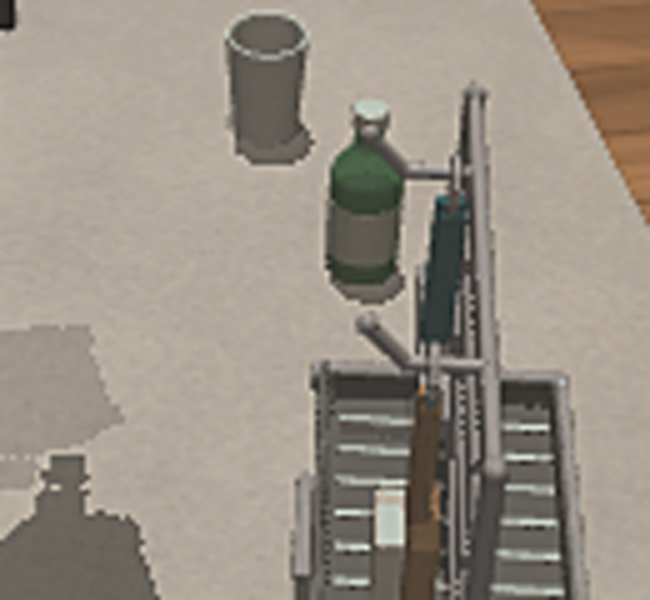

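The squeegee hangs blade down on the free hook: ring at crop (455,178), handle (447,200) to (435,340). The brush is still on its hook at (425,390). Tray face is at -0.089, which is fully in. I'll wait a moment more, check that it is still, then hand in.

Request:
move_arm --moves "0 0 0 0; 0 0 0 0; 0 0 0 0; 0 0 0 0; 0 0 0 0; 0 0 0 0; 0 0 0 0; 0 0 0 0; 0 0 0 0; 0 0 0 0"

```text
clock: 20.7
position: [0.4304, 0.0088, 0.3089]
tool_rot: [-3.142, 0.0, 2.912]
force: [0.4, 0.4, -0.2]
grip_width: 0.0852
```

```bash
python3 -c "
from h import *
old=cv2.imread('pics/side8.png').astype(int)
f=bot.grab_frame('side');g=f['frame'][:,:,::-1].astype(int)
D=abs(g-old);print('squeegee region change',D[155:215,345:375].mean(),'background',D[300:390,100:200].mean(),'brush',D[195:250,345:365].mean())
for x in (-.008,-.015,-.025,-.045): print(x,proj(f,rack(x,.085,.2515))[0])
P,C=cloud(f);v,u=np.nonzero(f['z_map']>0)
m=(C[:,1]-C[:,0]>12)&(C[:,2]-C[:,0]>12)&(u>345)&(u<370)&(v>160)&(v<205)
T=np.array([torack(q) for q in P[m]]);m2=abs(T[:,1]-.085)<.04;T=T[m2];print(len(T),np.median(T,0),np.percentile(T[:,2],[5,95]),np.polyfit(T[:,2],T[:,0],1),np.polyfit(T[:,2],T[:,1],1))
"
```

```text
squeegee region change 0.707037037037037 background 0.6345925925925926 brush 0.7260606060606061
-0.008 [361.99186634 166.20944835]
-0.015 [359.69917873 166.10274738]
-0.025 [356.4247452  165.95060723]
-0.045 [349.87915441 165.64736264]
12 [-0.01591651  0.08725615  0.23412314] [0.23232754 0.23671926] [-1.92762832  0.43730383] [ 0.42221509 -0.01537372]
```

```bash
python3 -c "
from workcell import bot
print(bot.job_done())"
```

```text
the job is handed in; nothing more can be done
None
```

The job is handed in: the tray is fully home and the squeegee hangs by its eye, blade down, on the left (free) hook. I handed it in at about 21 s of the 64 s allowed; no verdict was reported.

**What I did**
- I pushed the tray in with the shut fingers until the stop pushed back with about 10 N.
- I gripped the squeegee's handle, lowered its ring level over the hook's prong, swung the handle down about 40° around the hook and let go. Then I backed the arm clear.

**Last checks**
- **Squeegee:** its eye is about 10–12 mm in front of the top rung and at the hook sideways to within a few mm. Its height is about 0.252–0.255 m. It had slid back along the shank to near the rung, so its margin to that limit is about 6 mm.
- **Stillness:** two pictures more than a second apart differ at the squeegee only by camera noise.
- **Brush and tray:** the brush still hangs on its own hook (eye at about 0.26 m). The tray's front face is at x = -0.089 m in the rack's frame, where about -0.090 means fully in.
- **Bystanders:** the bottle and tumbler look unmoved. I did not re-check the soap dish, but the arm never went near it.

**Checks that failed or disagreed**
- The handle's tilt could not be fitted from the depth data because too few points were usable. That it hangs upright rests on the last side picture.
- The network's tray-front point disagreed in height with the depth data (0–3 mm instead of 28 mm), so I relied on the tray-face depth instead.

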